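# Tip the agate slice flat and bring the magnifier over it

## Task

Get the agate slice ready for inspection by pushing only, without lifting it: tip the standing slice over so that it lies flat, wholly on the round grey pad, with its blue banded polished face up, then push the raised magnifier over and all the way down, so that its lens lies level above the slice. Tip the slice before lowering the magnifier, do not let the magnifier hit it, keep the slice on the pad, and leave the bowl, jar, pink tower and brush where they are.

Things in the scene. Friction and masses are not known exactly. Their poses are not given: they have to be found in the camera images.
- slice: Loose agate disc, 72 mm across, 18 mm thick, with a flat foot (46 mm wide), standing on edge near the pad's rim; 0.2 kg. Origin: middle of the foot's underside; z up while standing, y along its width, +x the normal of the polished face (blue and white rings; the other face is plain brown). The polished face starts turned away from the pad's centre: pushed there, it tips towards the centre.
- slice_center (a point): Centre of the agate disc, midway through its thickness, 36 mm above the foot. The standing disc's top is 72 mm above the pad (88 mm above the bench). It passes its balance point after leaning about 0.25 rad, falls by itself, and its centre ends about 45 mm from where it stood, towards -x of the standing slice's frame.
- pad: Round grey cloth-covered pad, 156 mm across, 6 mm thick, fixed on the board; origin at the middle of its underside, its top is 16 mm above the bench. The slice's foot stands about 45 mm from its centre, along the pad's own +x.
- stand: Light wood board of the inspection station, fixed, 200 mm (x) by 235 mm (y) by 10 mm; origin at the bench surface below the pad's centre. Two dark steel hinge posts rise 74 mm above the bench at its +y end, 112 mm from the pad's centre.
- magnifier (a joint): Angle of the magnifier, rad: 0 = lying level over the pad on its stop (frame 57 to 67 mm above the bench), 1.57 = straight up, 1.9 = leaning fully back. It starts raised, 1.4 to 1.75. The hinge is stiff: it stays where it is left and takes about 2 N at the tab to swing.
- magnifier_hinge (a point): On the hinge axis, midway between the posts, 62 mm above the bench; the axis runs along the stand's x. The point's axes turn with the magnifier.
- magnifier_tab (a point): Middle of the outer face (turned up when lowered, away from the pad when raised) of the red tab at the magnifier's free end, 175 mm from the hinge axis; the tab is 34 mm wide, 30 mm long along the arm (160 to 190 mm from the axis) and 10 mm thick. The hinge axis lies in its middle plane, 5 mm below this face.
- magnifier_lens (a point): Centre of the clear lens (90 mm across, in a black ring 104 mm across and 10 mm thick), 112 mm from the hinge axis; above the pad's centre when lowered.
- bowl: Wooden bowl, 90 mm across, 42 mm high, loose on the bench beside the board; origin under its centre. Leave alone.
- jar: Amber glass jar with brass cap, 56 mm across, 75 mm high, loose beside the board; origin under its centre. Leave alone.
- tower: Pink stone tower, 40 mm across at the foot, 66 mm high, loose beside the board; origin under its centre. Leave alone.
- brush: Dust brush with a wooden handle, 200 mm long, 42 mm wide, 20 mm high, origin under its middle, lying on the bench between the robot and the board. Leave alone.

How it is judged:
By the outcome, as a careful person would: the job done as asked, in the order asked, and still so for the second after the job is handed in, with the robot touching nothing.
It also fails if it takes over 61 s, if anything falls off the work surface, if the arm or the gripper's body presses on something with over 40 N, if the wrist force passes 120 N, or if a joint passes its speed limit or range.

## Robot

A 6-joint arm with a two-finger parallel gripper is mounted at the origin on the work surface. World frame = base frame: x ahead of the robot, y to its left, z up, the work surface at z = 0. Lengths are in m, angles in rad, forces in N, time in s.
With the tool pointing down it reaches from about 0.325 to 0.85 m from the base axis. Payload 4.4 kg.
Tool frame: the origin (TCP) lies between the finger pads; the fingertips stand 17 mm ahead of it and the grasp point (between the pads) lies 2 mm behind it; z points along the fingers, y is the line along which they close (so a half turn about z gives the same grasp; the last joint's range is limited). The gripper opens to 94 mm and grips with 3 to 60 N. Pads are 16 mm wide; open, the fingers measure 119 mm over their backs; the gripper's body (75 mm by 177 mm) begins 78 mm behind the grasp point.
Start: joints at [1.046, 0.207, 1.542, -0, 1.393, -0.15], TCP at [0.211, 0.535, 0.222] pointing down, gripper open.
Joint ranges: [-2.73, 2.73], [-0.86, 2.22], [0.23, 2.46], [-1.11, 4.25], [0.08, 2.63], [-2.82, 2.82]. Speed limits (rad/s): [2.79, 2.79, 3.14, 3.14, 3.14, 3.14].

## Interface

Orientations are given as a 3x3 rotation matrix whose columns are the frame's x, y, z axes.
In Python, from station import manip, job, readout, grab_frame, camera_info gives the robot as it stands (manip), with the cameras as plain functions, the job (job) and the readings (readout).
- The arm moves only by the shell command python3 inch.py FILE [FORCE], which reads ROWS from the file FILE. ROWS is a JSON list of rows, 1 to 10 of them, each of 7 numbers: a rotation vector rx, ry, rz in shares of pi/2 rad (1.0 is pi/2 rad), then dx, dy, dz in shares of 80 cm (1.0 is 80 cm), then the opening from 0.0 (shut) to 1.0 (fully open); each row is the pose to reach, as a shift and turn from the pose commanded when the command began, along the tool's axes at that moment; what a row does not reach only later rows make up. A row lasts 1/12 s, in which the tool goes at most 0.0417 m and 0.125 rad, less where a joint would pass 70% of its speed; a pose out of reach is approached as far as the arm can. The fingers move at their own pace and stop on an object; FORCE is the grip in N (left out, the last holds). Time passes only in rows, so rows that do not move let the fingers close. It prints the time, the measured TCP pose, the force, the opening and the grip force at its end. Input that does not fit is refused with a message, and nothing moves.
- readout.observe(): the state, without advancing time (a new reading comes with each control period).
- grab_frame(name): name is "scene" or "top" or "wrist"; returns the picture (400x640x3 uint8, red, green, blue); there is no depth.
- camera_info(name): a dict with "fx", "fy", "cx", "cy" (pixels), "R" (3x3) and "t" (3): a world point X has camera coordinates R X + t. Camera axes: x right, y down, z forward; pixel columns grow to the right and rows downward; lengths in m; the calibration is good to about 2 mm. A picture is of the moment at which its call begins: read the wrist's pose just before it. camera_info takes no time and is no camera call; for the wrist camera it gives the pose at the moment of the call.
- job.finish_job(): hands the job in; it is judged then, once.
The state is a dict: "time_s": time; "qpos": joint angles; "joint_velocities": joint speeds; "joint_efforts": joint torques, N m; "eef_pos": TCP position; "tool_rot": TCP orientation; "ft_force": force on the tool from outside, world axes, zero at the start; "torque": the same for the moment, N m; "width": opening from 0.0 (shut) to 1.0 (fully open); "gripper_force": force on a finger pad.
Only numpy, scipy, OpenCV 4.12 (cv2) and the standard library are available. Lean on these libraries where they do the work, as an engineer would, in place of code of your own. Each camera call takes 0.05 s, during which the arm holds its last target. There are 200 camera calls.

## Working session

There is one attempt and no reset: what is moved stays moved. The work goes in short steps, Python scripts to look and compute and a shell command to move; the robot and the scene stay as the last step left them, time stands still between calls to the robot, and variables do not carry over. Pictures are saved under pics/ and viewed, at most 10 in all, crops included, and the job is handed in when it is done.

```bash
ls; mkdir -p pics; python3 - <<'E'
from station import manip, job, readout, grab_frame, camera_info
import cv2,numpy as np
for n in ("scene","top"):
    f=grab_frame(n); cv2.imwrite(f"pics/{n}0.png",f[:,:,::-1])
    c=camera_info(n); print(n,c["fx"],c["cx"],c["cy"],np.round(c["R"],3).tolist(),np.round(c["t"],3))
o=readout.observe();print(o["time_s"],np.round(o["tool_rot"],3).tolist())
E
```

```text
inch.py
pics
station.py
scene 396.83767797564457 320.9258596420121 194.05186090879576 [[-0.358, 0.933, 0.016], [0.511, 0.21, -0.834], [-0.782, -0.291, -0.552]] [ 0.186 -0.242  1.298]
top 383.56804438990827 318.9373628042128 189.7718123463793 [[0.026, -1.0, 0.005], [-0.992, -0.026, -0.124], [0.124, -0.002, -0.992]] [0.012 0.609 0.838]
0.1 [[-0.931, 0.366, -0.001], [0.366, 0.931, -0.002], [0.0, -0.002, -1.0]]
```

View pics/scene0.png

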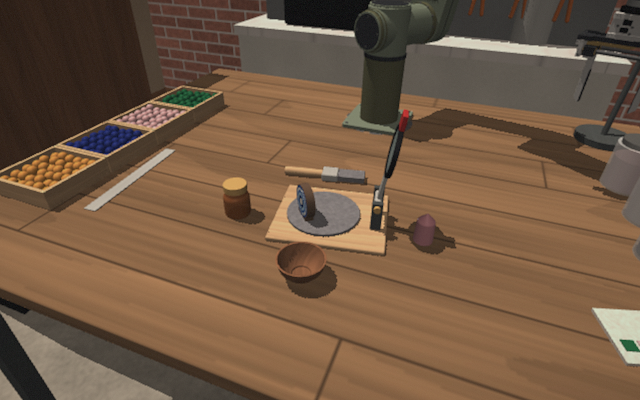

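View pics/top0.png

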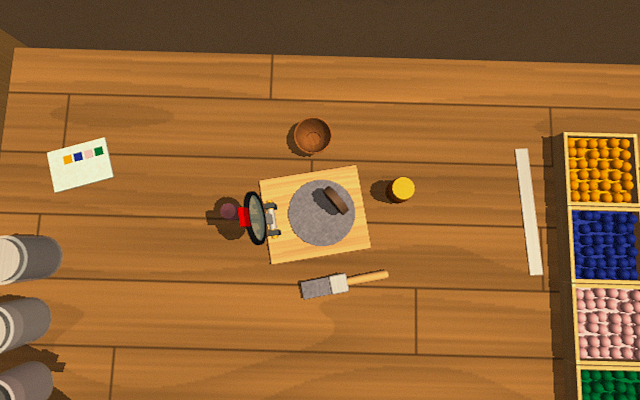

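The scene shows the slice at (306,201), blue face towards the camera, the raised magnifier with its red tab at (404,120), and the jar at (236,198). In the top view the pad is centred at (322,212), the slice at (335,200), the tab at (244,216), the jar at (401,189) and the brush below the board.

```bash
cat > h.py <<'E'
from station import manip, job, readout, grab_frame, camera_info
import cv2,numpy as np
def cast(c,uv,z):
    uv=np.atleast_2d(uv).astype(float)
    d=np.c_[(uv[:,0]-c["cx"])/c["fx"],(uv[:,1]-c["cy"])/c["fy"],np.ones(len(uv))]@c["R"]
    o=-c["R"].T@c["t"]; return o+d*((z-o[2])/d[:,2])[:,None]
def proj(c,X):
    p=np.atleast_2d(X)@np.array(c["R"]).T+c["t"]; return np.c_[c["fx"]*p[:,0]/p[:,2]+c["cx"],c["fy"]*p[:,1]/p[:,2]+c["cy"]]
def tri(c1,u1,c2,u2):
    P=[np.diag([1,1,1.])@np.array([[c["fx"],0,c["cx"]],[0,c["fy"],c["cy"]],[0,0,1]])@np.c_[c["R"],c["t"]] for c in(c1,c2)]
    X=cv2.triangulatePoints(P[0],P[1],np.array(u1,float).reshape(2,1),np.array(u2,float).reshape(2,1))[:,0];return X[:3]/X[3]
def blob(m,box):
    x0,y0,x1,y1=box; k=np.zeros_like(m);k[y0:y1,x0:x1]=m[y0:y1,x0:x1]
    n,l,s,ce=cv2.connectedComponentsWithStats(k); i=1+np.argmax(s[1:,4]); return (l==i).astype(np.uint8),ce[i],s[i]
E
python3 - <<'E'
from h import *
I={n:cv2.imread(f"pics/{n}0.png") for n in("top","scene")}
C={n:camera_info(n) for n in I}
box={"top":(230,190,260,240),"scene":(390,100,420,140)}
ce={}
for n in I:
    b,g,r=[I[n][:,:,k].astype(int) for k in range(3)]
    _,ce[n],s=blob(((r>120)&(g<60)&(b<60)).astype(np.uint8),box[n]);print(n,ce[n],s)
print("tab",tri(C["top"],ce["top"],C["scene"],ce["scene"]))
im=I["top"];hsv=cv2.cvtColor(im,cv2.COLOR_BGR2HSV)
m,c,s=blob(((hsv[:,:,1]<60)&(hsv[:,:,2]>50)).astype(np.uint8),(280,170,365,255))
cn=max(cv2.findContours(m,0,1)[0],key=cv2.contourArea);h=cv2.convexHull(cn)[:,0]
w=cast(C["top"],h,.016)[:,:2];(cc,rr)=cv2.minEnclosingCircle((w*1000).astype(np.float32));print("pad",cc,rr,s)
# board corners
for uv in[(261,181),(357,166),(371,247),(271,264)]:print(uv,cast(C["top"],uv,.01)[0].round(4))
a=cv2.resize(I["top"][155:275,235:425],None,fx=4,fy=4,interpolation=2)
b=cv2.resize(I["scene"][100:255,255:445],None,fx=4,fy=4,interpolation=2)
cv2.imwrite("pics/a.png",a[:600,:800]);cv2.imwrite("pics/b.png",b[:600,:800])
E
```

```text
top [243.16751269 216.50253807] [237 207  13  20 197]
scene [404.31914894 114.95744681] [400 110   9  16  47]
tab [0.53240229 0.1585417  0.24374894]
pad (558.5746459960938, 21.4520320892334) 76.71646881103516 [ 289  180   66   66 3046]
(261, 181) [0.6289 0.1656 0.01  ]
(357, 166) [ 0.671  -0.0606  0.01  ]
(371, 247) [ 0.4814 -0.0957  0.01  ]
(271, 264) [0.4368 0.134  0.01  ]
```

View pics/a.png

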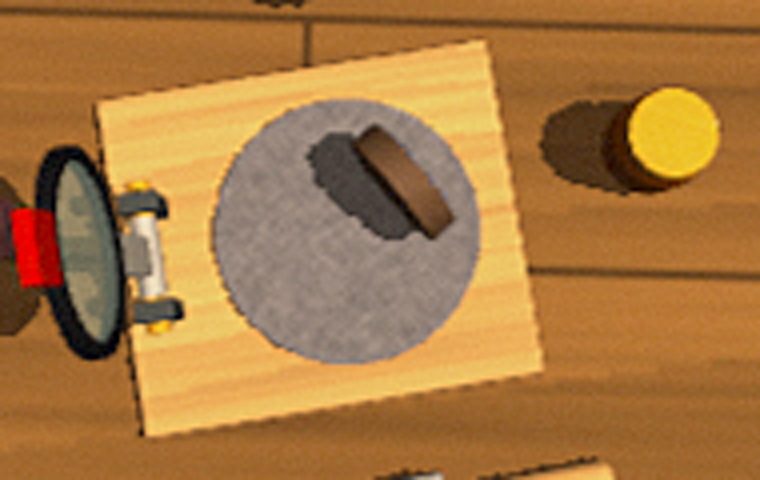

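View pics/b.png

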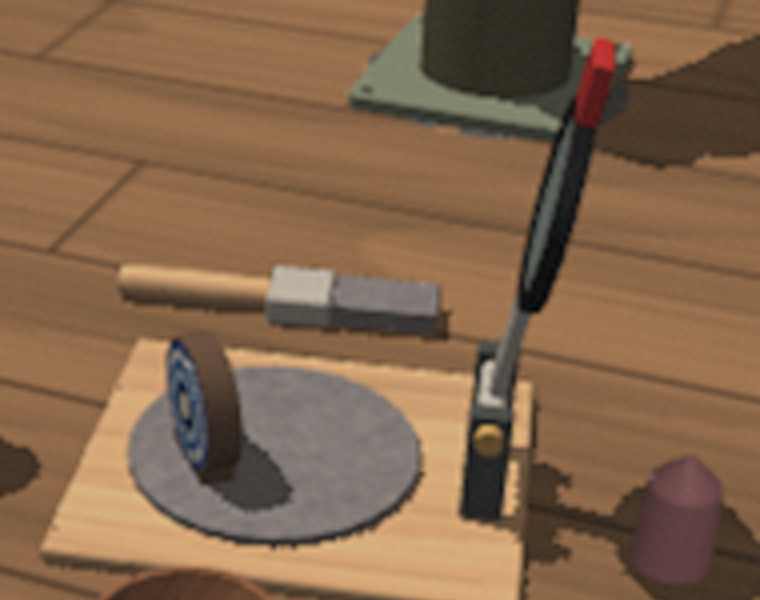

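Crop a (top, ×4): disc edge band from (365,132) to (441,230), crest near (412,175); the face points up-right, away from the pad centre. Crop b (scene ×4): disc top (203,332), foot at (208,480), and the hinge and tab leaning slightly back.

```bash
python3 - <<'E'
from h import *
T=camera_info("top");S=camera_info("scene")
a=lambda x,y:np.array([235+x/4,155+y/4]); b=lambda x,y:np.array([255+x/4,100+y/4])
print("crest",tri(T,a(412,175),S,b(205,332)))
e=cast(T,[a(365,132),a(441,230)],.052);print("ends",e,e.mean(0)); d=e[0]-e[1];print("normal yaw",np.arctan2(d[1],d[0])-np.pi/2, np.hypot(*d[:2]))
print("crest z.088",cast(T,a(412,175),.088)); print("foot",cast(S,b(218,480),.016))
print("cap",cast(T,a(673,134),.075)); print("tower",cast(S,b(690,457),.066));
print("tab outer/hinge", tri(T,a(150,255),S,b(488,380)))
o=readout.observe();print(o["eef_pos"],o["time_s"])
E
cat > go.py <<'E'
import sys
from station import manip, job, readout, grab_frame, camera_info
import numpy as np
from scipy.spatial.transform import Rotation as Ro
# target x y z, yaw of tool y axis, tool tilt: rotation about tool y
def delta(p,yaw,tilt=0):
    o=readout.observe();R=np.array(o["tool_rot"])
    y=np.array([np.cos(yaw),np.sin(yaw),0]);z=np.array([0,0,-1.]);x=np.cross(y,z)
    Rt=np.c_[x,y,z]@Ro.from_euler("y",tilt).as_matrix()
    print(np.round(Ro.from_matrix(R.T@Rt).as_rotvec(),3),np.round(R.T@(np.array(p)-o["eef_pos"]),4),np.round(o["ft_force"],1),o["time_s"],np.round(o["qpos"],2))
v=list(map(float,sys.argv[1:])); delta(v[:3],v[3],v[4] if len(v)>4 else 0)
E
python3 go.py .40 -.10 .222 .68
```

```text
[-0.002  0.     0.516] [-4.089e-01 -5.210e-01  3.000e-04] [-0.2  1.  -0.3] 0.1 [ 1.05  0.21  1.54  0.    1.39 -0.15]
```

Units first: shifts go in shares of 80 cm and turns go in shares of pi/2 rad. So -0.326 m / 0.8 = -0.4075, -0.293 m / 0.8 = -0.3663, 0.516 rad / 1.5708 = 0.3285.

```bash
r="0"; echo '[[0,0,0.0637,-0.0325,-0.0413,0,0],[0,0,0.1273,-0.0638,-0.0813,0,0],[0,0,0.191,-0.0963,-0.1225,0,0],[0,0,0.2546,-0.1275,-0.1625,0,0],[0,0,0.3285,-0.16,-0.2038,0,0],[0,0,0.3285,-0.1913,-0.2438,0,0],[0,0,0.3285,-0.2238,-0.285,0,0],[0,0,0.3285,-0.255,-0.325,0,0],[0,0,0.3285,-0.2875,-0.3663,0,0],[0,0,0.3285,-0.32,-0.4075,0,0]]' > m.json && python3 inch.py m.json 20; python3 go.py .40 -.10 .222 .68
```

```text
time_s: 0.93
eef_pos: [0.3289, 0.1369, 0.2223]
tool_rot: [[-0.629, 0.777, 0.0], [0.777, 0.629, 0.0], [-0.0, 0.0, -1.0]]
ft_force: [1.7, 0.1, -0.4]
width: 0.326
gripper_force: 0.0
[0.    0.    0.001] [-0.2289 -0.0938  0.0003] [ 1.7  0.1 -0.4] 0.9333 [ 0.15 -0.3   2.02  0.    1.41 -0.53]
```

Scaled: -0.229 m / 0.8 = -0.2863, -0.21 m / 0.8 = -0.2625.

```bash
echo '[[0,0,0,-0.045,-0.0188,0,0],[0,0,0,-0.09,-0.0375,0,0],[0,0,0,-0.135,-0.0563,0,0],[0,0,0,-0.18,-0.075,0,0],[0,0,0,-0.225,-0.0938,0,0],[0,0,0,-0.2625,-0.11,0,0],[0,0,0,-0.2863,-0.1175,0,0],[0,0,0,-0.2863,-0.1175,0,0]]' > m.json && python3 inch.py m.json; python3 go.py .6175 -.052 .18 .68
```

```text
time_s: 1.6
eef_pos: [0.4008, -0.1019, 0.2223]
tool_rot: [[-0.625, 0.781, 0.0], [0.781, 0.625, -0.001], [-0.001, -0.001, -1.0]]
ft_force: [0.4, -0.8, 0.2]
width: 0.005
gripper_force: 0.0
[-0.001  0.001 -0.005] [-0.0964  0.2004  0.0423] [ 0.4 -0.8  0.2] 1.6 [-0.46 -0.15  1.91 -0.    1.38 -1.13]
```

Scaled: 0.2 m / 0.8 = 0.25, 0.133 m / 0.8 = 0.1663.

```bash
echo '[[0,0,0,-0.02,0.0413,0,0],[0,0,0,-0.04,0.0838,0,0],[0,0,0,-0.06,0.125,0,0],[0,0,0,-0.08,0.1663,0.0125,0],[0,0,0,-0.1,0.2088,0.025,0],[0,0,0,-0.12,0.25,0.0525,0],[0,0,0,-0.12,0.25,0.0938,0],[0,0,0,-0.12,0.25,0.1313,0],[0,0,0,-0.12,0.25,0.1663,0],[0,0,0,-0.12,0.25,0.1663,0]]' > m.json && python3 inch.py m.json; python3 go.py .5897 -.0179 .089 .68
python3 - <<'E'
from h import *
for n in("top","scene"):
    f=grab_frame(n);cv2.imwrite(f"pics/{n}1.png",f[:,:,::-1])
a=cv2.imread("pics/top1.png")[150:275,235:435];b=cv2.imread("pics/scene1.png")[100:255,225:445]
cv2.imwrite("pics/c.png",np.vstack([cv2.resize(a,(600,300)),cv2.resize(b[40:150],(600,300))]))
E
```

```text
time_s: 2.43
eef_pos: [0.6098, -0.0446, 0.0818]
tool_rot: [[-0.63, 0.777, -0.015], [0.777, 0.63, 0.004], [0.012, -0.009, -1.0]]
ft_force: [-1.0, -0.6, -0.4]
width: 0.005
gripper_force: 0.0
[-0.009 -0.012  0.001] [ 0.0335  0.0011 -0.0068] [-1.  -0.6 -0.4] 2.4333 [-0.21  0.44  1.55  0.    1.17 -0.9 ]
```

View pics/c.png

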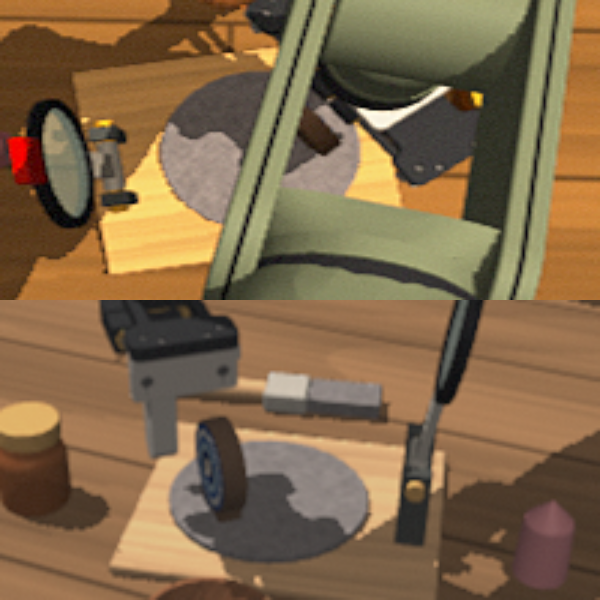

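The top picture (top half) is mostly hidden by the arm. The scene view (bottom half) shows the finger tip at (160,450), in front of the blue face and below the disc top at (212,420), with the slice still standing.

Scaled: 0.032 m / 0.8 = 0.04, 0.017 m / 0.8 = 0.0213.

```bash
echo '[[0,0,0,0,0,-0.0075,0],[0,0,0,0.0075,0,-0.0075,0],[0,0,0,0.015,0,-0.0075,0],[0,0,0,0.0213,0,-0.0075,0],[0,0,0,0.025,0,-0.0075,0],[0,0,0,0.0288,0,-0.0075,0],[0,0,0,0.0325,0,-0.0075,0],[0,0,0,0.0363,0,-0.0075,0],[0,0,0,0.04,0,-0.0075,0],[0,0,0,0.04,0,-0.0075,0]]' > m.json && python3 inch.py m.json; python3 go.py .584 -.011 .085 .68
```

```text
time_s: 3.37
eef_pos: [0.5955, -0.0221, 0.0953]
tool_rot: [[-0.629, 0.777, -0.0], [0.777, 0.629, 0.0], [0.0, -0.0, -1.0]]
ft_force: [0.4, -0.0, 1.0]
width: 0.007
gripper_force: 0.1
[-0. -0.  0.] [ 0.0158 -0.0019  0.0103] [ 0.4 -0.   1. ] 3.3667 [-0.18  0.38  1.6   0.    1.16 -0.86]
```

Scaled: 0.022 m / 0.8 = 0.0275, 0.005 m / 0.8 = 0.0063.

```bash
echo '[[0,0,0,0,0,0.0063,0],[0,0,0,0.0038,0,0.0063,0],[0,0,0,0.0075,0,0.0063,0],[0,0,0,0.0113,0,0.0063,0],[0,0,0,0.015,0,0.0063,0],[0,0,0,0.0188,0,0.0063,0],[0,0,0,0.0225,0,0.0063,0],[0,0,0,0.025,0,0.0063,0],[0,0,0,0.0275,0,0.0063,0],[0,0,0,0.0275,0,0.0063,0]]' > m.json && python3 inch.py m.json
python3 - <<'E'
from h import *
f=grab_frame("scene");cv2.imwrite("pics/d.png",cv2.resize(f[130:250,225:445,::-1],(600,330)))
E
```

```text
time_s: 4.2
eef_pos: [0.5817, -0.005, 0.0905]
tool_rot: [[-0.629, 0.777, -0.0], [0.777, 0.629, 0.0], [0.0, -0.0, -1.0]]
ft_force: [0.4, -0.1, -0.1]
width: 0.001
gripper_force: 0.0
```

View pics/d.png

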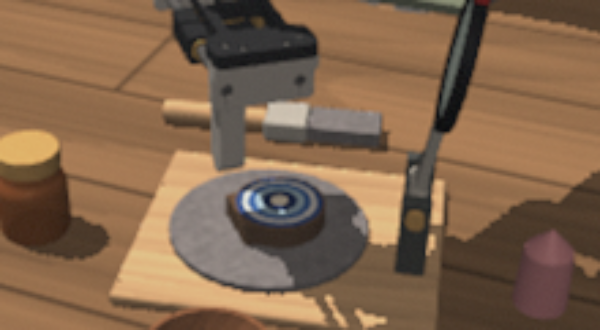

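The slice now lies flat on the pad with its blue face up, at (275,205). Next I'll retreat upward and go over behind the magnifier.

Scaled: -0.225 m / 0.8 = -0.2813, -0.21 m / 0.8 = -0.2625.

```bash
echo '[[0,0,0,-0.0125,0,-0.025,0],[0,0,0,-0.025,0,-0.0625,0],[0,0,0,-0.025,0,-0.1125,0],[0,0,0,-0.025,0,-0.1625,0],[0,0,0,-0.025,0,-0.2125,0],[0,0,0,-0.025,0,-0.2625,0],[0,0,0,-0.025,0,-0.2813,0],[0,0,0,-0.025,0,-0.2813,0]]' > m.json && python3 inch.py m.json; python3 go.py .527 .205 .315 .178
```

```text
time_s: 4.92
eef_pos: [0.5975, -0.0216, 0.3223]
tool_rot: [[-0.629, 0.778, 0.012], [0.778, 0.629, -0.002], [-0.009, 0.008, -1.0]]
ft_force: [-0.1, 0.5, 0.5]
width: 0.005
gripper_force: 0.0
[0.01  0.007 0.502] [0.2206 0.0876 0.0059] [-0.1  0.5  0.5] 4.9167 [-0.18  0.19  1.36 -0.    1.58 -0.86]
```

Scaled: 0.221 m / 0.8 = 0.2763, 0.2 m / 0.8 = 0.25, 0.502 rad / 1.5708 = 0.3196.

```bash
echo '[[0,0,0.0637,0.0413,0.0163,0,0],[0,0,0.1273,0.0825,0.0325,0,0],[0,0,0.191,0.125,0.0488,0,0],[0,0,0.2546,0.1663,0.065,0,0],[0,0,0.3196,0.2075,0.0813,0,0],[0,0,0.3196,0.25,0.0975,0,0],[0,0,0.3196,0.2763,0.1088,0,0],[0,0,0.3196,0.2763,0.1088,0,0]]' > m.json && python3 inch.py m.json; python3 go.py .527 .205 .225 .178
python3 - <<'E'
from h import *
I={}
for n in("top","scene"):
    f=grab_frame(n);I[n]=f[:,:,::-1]
a=I["top"][150:275,210:410];b=I["scene"][60:225,285:505]
cv2.imwrite("pics/e.png",np.vstack([cv2.resize(a,(480,300)),cv2.resize(b,(400,300))[:,:] if 0 else cv2.resize(b,(480,300))]))
C={n:camera_info(n) for n in I}
hsv=cv2.cvtColor(np.ascontiguousarray(I["top"]),cv2.COLOR_BGR2HSV)
m,c,s=blob(((hsv[:,:,0]>95)&(hsv[:,:,0]<130)&(hsv[:,:,1]>80)).astype(np.uint8),(285,175,365,255))
print("blue",c,s,cast(C["top"],c,.034))
E
```

```text
time_s: 5.58
eef_pos: [0.5206, 0.2094, 0.3129]
tool_rot: [[-0.182, 0.983, -0.005], [0.983, 0.182, 0.001], [0.002, -0.004, -1.0]]
ft_force: [0.0, -0.4, -1.1]
width: 0.006
gripper_force: 0.0
[-0.004 -0.002  0.006] [-0.0056  0.0059  0.0878] [ 0.  -0.4 -1.1] 5.5833 [0.23 0.12 1.45 0.   1.57 0.04]
blue [318.50793651 213.61111111] [305 200  29  29 126] [[0.55399475 0.02789373 0.034     ]]
```

View pics/e.png

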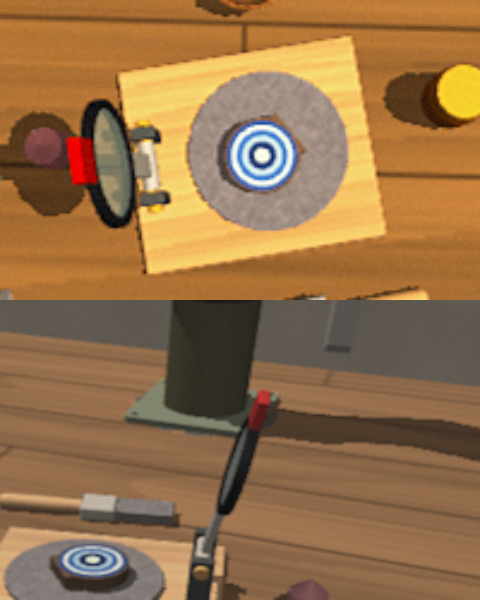

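Slice lies flat near the pad centre (top crop (262,155)); the tab is at (80,160). The arm itself seems to be outside the crops, so I'll check where the TCP projects.

```bash
python3 - <<'E'
from h import *
o=readout.observe();print(o["eef_pos"],o["time_s"])
for n in("top","scene"):
    print(n,proj(camera_info(n),[o["eef_pos"],np.add(o["eef_pos"],[0,0,-.017]),[.5324,.1585,.2437]]).round(0).tolist())
    cv2.imwrite(f"pics/{n}f.png",grab_frame(n)[:,:,::-1])
a=cv2.imread("pics/topf.png");b=cv2.imread("pics/scenef.png")
cv2.imwrite("pics/f.png",np.hstack([cv2.resize(a,(400,250)),cv2.resize(b,(400,250))]))
E
```

```text
[0.52222875 0.20587719 0.31325549] 5.6833
top [[203.0, 220.0], [206.0, 220.0], [243.0, 217.0]]
scene [[439.0, 78.0], [437.0, 88.0], [404.0, 115.0]]
```

View pics/f.png

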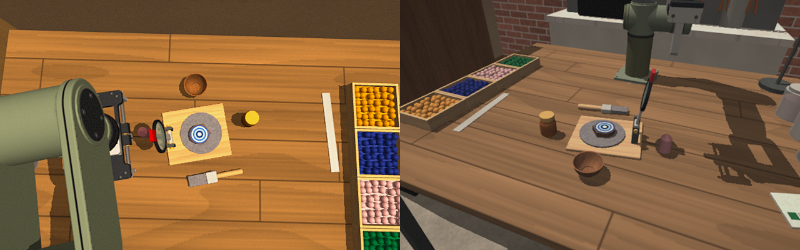

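Scaled: 0.064 m / 0.8 = 0.08, 0.002 m / 0.8 = 0.0025.

```bash
echo '[[0,0,0,0,0.0025,0.0313,0],[0,0,0,0,0.0025,0.0625,0],[0,0,0,0,0.0025,0.08,0],[0,0,0,0,0.0025,0.08,0],[0,0,0,-0.0188,0.0025,0.08,0],[0,0,0,-0.0313,0.0025,0.08,0],[0,0,0,-0.04,0.0025,0.08,0],[0,0,0,-0.045,0.0025,0.08,0],[0,0,0,-0.045,0.0025,0.08,0]]' > m.json && python3 inch.py m.json; cat > st.py <<'E'
from station import manip, job, readout, grab_frame, camera_info
import numpy as np
o=readout.observe();d=np.array(o["eef_pos"])-[.539,.132,0];print("s",round(d[0]*-.177+d[1]*.984,4),"lat",round(d[0]*.984+d[1]*.177,4),"z",round(d[2],4),o["ft_force"],o["time_s"])
E
python3 st.py
```

```text
time_s: 6.53
eef_pos: [0.5325, 0.1695, 0.2525]
tool_rot: [[-0.175, 0.985, 0.002], [0.985, 0.175, 0.0], [-0.0, 0.002, -1.0]]
ft_force: [0.1, 0.3, -0.1]
width: 0.003
gripper_force: 0.0
s 0.038 lat 0.0002 z 0.2525 [ 0.11223888  0.32934781 -0.07281836] 6.5333
```

Scaled: -0.105 m / 0.8 = -0.1313, -0.04 m / 0.8 = -0.05.

```bash
echo '[[0,0,0,-0.0125,0,0,0],[0,0,0,-0.025,0,0,0],[0,0,0,-0.0375,0,0,0],[0,0,0,-0.05,0,0,0],[0,0,0,-0.0688,0,0.0013,0],[0,0,0,-0.0875,0,0.0038,0],[0,0,0,-0.1063,0,0.01,0],[0,0,0,-0.1313,0,0.0188,0],[0,0,0,-0.1313,0,0.0188,0],[0,0,0,-0.1313,0,0.0188,0]]' > m.json && python3 inch.py m.json; python3 st.py
python3 - <<'E'
from h import *
f=grab_frame("scene");cv2.imwrite("pics/g.png",cv2.resize(f[60:240,265:505,::-1],(600,450)))
E
```

```text
time_s: 7.37
eef_pos: [0.5498, 0.0658, 0.2357]
tool_rot: [[-0.175, 0.985, -0.002], [0.985, 0.175, -0.0], [-0.0, -0.002, -1.0]]
ft_force: [0.1, -1.0, 0.2]
width: 0.003
gripper_force: 0.0
s -0.067 lat -0.0011 z 0.2357 [ 0.07036958 -0.97661843  0.24494561] 7.3667
```

View pics/g.png

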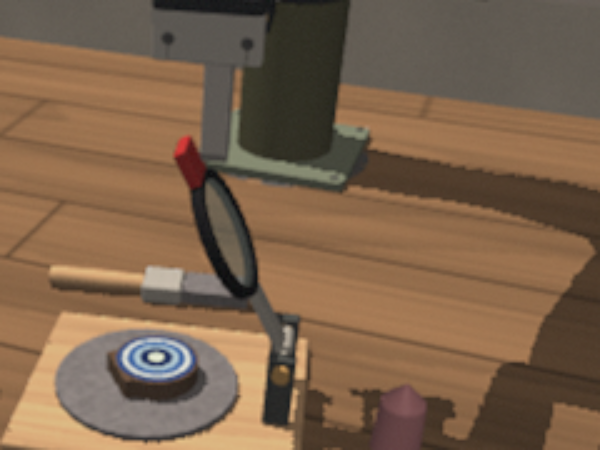

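The magnifier is swinging over: tab at (187,155), leaning to roughly 1 rad, finger behind it at (215,150), slice untouched. I continue along the arc.

```bash
echo '[[0,0,0,-0.02,0,0.0088,0],[0,0,0,-0.0375,0,0.0213,0],[0,0,0,-0.0538,0,0.035,0],[0,0,0,-0.07,0,0.05,0],[0,0,0,-0.0825,0,0.0675,0],[0,0,0,-0.095,0,0.0863,0],[0,0,0,-0.105,0,0.105,0],[0,0,0,-0.1138,0,0.125,0],[0,0,0,-0.12,0,0.1375,0],[0,0,0,-0.12,0,0.1375,0]]' > m.json && python3 inch.py m.json; python3 st.py
```

```text
time_s: 8.25
eef_pos: [0.5648, -0.0283, 0.1227]
tool_rot: [[-0.176, 0.984, -0.007], [0.984, 0.176, 0.001], [0.002, -0.006, -1.0]]
ft_force: [-1.0, 1.2, 0.8]
width: 0.004
gripper_force: 0.0
s -0.1623 lat -0.003 z 0.1227 [-0.98703124  1.2493894   0.76506934] 8.25
```

Scaled: 0.043 m / 0.8 = 0.0538, -0.009 m / 0.8 = -0.0113.

```bash
echo '[[0,0,0,-0.0038,0,0.01,0],[0,0,0,-0.0075,0,0.02,0],[0,0,0,-0.0113,0,0.03,0],[0,0,0,-0.0113,0,0.04,0],[0,0,0,-0.0113,0,0.0463,0],[0,0,0,-0.0113,0,0.05,0],[0,0,0,-0.0113,0,0.0538,0],[0,0,0,-0.0113,0,0.0538,0]]' > m.json && python3 inch.py m.json; python3 st.py
```

```text
time_s: 8.92
eef_pos: [0.5688, -0.0361, 0.0842]
tool_rot: [[-0.177, 0.984, -0.001], [0.984, 0.177, -0.0], [-0.0, -0.001, -1.0]]
ft_force: [-3.8, -0.6, 5.5]
width: 0.006
gripper_force: 2.5
s -0.1707 lat -0.0005 z 0.0842 [-3.78510663 -0.55703291  5.45370457] 8.9167
```

Scaled: 0.003 m / 0.8 = 0.0038, 0.002 m / 0.8 = 0.0025.

```bash
echo '[[0,0,0,0,0,0.0013,0],[0,0,0,0,0,0.0025,0],[0,0,0,0,0,0.0038,0],[0,0,0,0,0,0.0038,0],[0,0,0,0,0,0.0038,0]]' > m.json && python3 inch.py m.json; python3 st.py; echo '[[0,0,0,0,0,-0.0125,0],[0,0,0,0,0,-0.05,0],[0,0,0,0,0,-0.1,0],[0,0,0,0,0,-0.15,0],[0,0,0,0,0,-0.2,0],[0,0,0,-0.05,0,-0.2125,0],[0,0,0,-0.1,0,-0.2125,0],[0,0,0,-0.15,0,-0.2125,0],[0,0,0,-0.2,0,-0.2125,0],[0,0,0,-0.25,0,-0.2125,0]]' > m.json && python3 inch.py m.json; echo '[[0,0,0,-0.05,0,0,0],[0,0,0,-0.1,0,0,0],[0,0,0,-0.15,0,0,0],[0,0,0,-0.15,0,0,0]]' > m.json && python3 inch.py m.json
python3 - <<'E'
from h import *
I={n:grab_frame(n)[:,:,::-1].copy() for n in("top","scene")}
cv2.imwrite("pics/i.png",np.vstack([cv2.resize(I["top"][115:305,195:435],(480,300)),cv2.resize(I["scene"][130:280,215:455],(480,300))]))
C={n:camera_info(n) for n in I};ce={}
for n in I:
    b,g,r=[I[n][:,:,k].astype(int) for k in range(3)]
    _,ce[n],s=blob(((r>120)&(g<60)&(b<60)).astype(np.uint8),(250,130,400,260));print(ce[n],s)
print("tab",tri(C["top"],ce["top"],C["scene"],ce["scene"]))
E
```

```text
time_s: 9.33
eef_pos: [0.5689, -0.0361, 0.084]
tool_rot: [[-0.178, 0.984, -0.0], [0.984, 0.178, -0.001], [-0.0, -0.0, -1.0]]
ft_force: [-7.7, 1.4, 18.7]
width: 0.004
gripper_force: 9.0
s -0.1707 lat -0.0004 z 0.084 [-7.69850245  1.39571847 18.74662808] 9.3333
time_s: 10.17
eef_pos: [0.6045, -0.2345, 0.2509]
tool_rot: [[-0.178, 0.984, 0.001], [0.984, 0.178, -0.0], [-0.0, 0.001, -1.0]]
ft_force: [0.3, 0.4, 0.3]
width: 0.005
gripper_force: 0.0
time_s: 10.5
eef_pos: [0.6246, -0.3587, 0.2484]
tool_rot: [[-0.17, 0.985, -0.001], [0.985, 0.17, -0.003], [-0.003, -0.001, -1.0]]
ft_force: [-0.3, 0.6, 0.5]
width: 0.004
gripper_force: 0.0
[350.06153846 206.38461538] [343 199  15  16 195]
[293.59813084 188.5046729 ] [286 184  16  10 107]
tab [ 0.57025881 -0.0419133   0.06249334]
```

View pics/i.png

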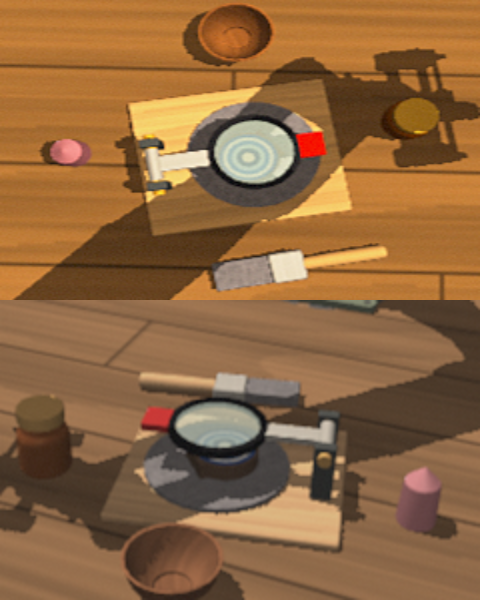

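The magnifier lies level over the flat slice: the tab is at z ≈ 0.062–0.067 m, and it didn't move under a 19 N press, so it is on its stop. The bowl, jar, tower and brush look unmoved, and the arm is clear.

```bash
echo '[[0,0,0,0,0,0,0],[0,0,0,0,0,0,0]]' > m.json && python3 inch.py m.json; python3 -c "
from station import manip, job, readout, grab_frame, camera_info
print(job.finish_job())"
```

```text
time_s: 10.77
eef_pos: [0.6257, -0.3494, 0.2508]
tool_rot: [[-0.179, 0.984, 0.0], [0.984, 0.179, 0.0], [0.0, 0.0, -1.0]]
ft_force: [0.2, -0.6, 0.5]
width: 0.006
gripper_force: 0.0
the job is handed in; nothing more can be done
None
```

The slice lies flat on the pad with its blue face up, the magnifier is down on its stop level above it, and the job was handed in at about 11 s; no verdict was returned.

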